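# Dock the power bank under the TV

### The arm

A 6-joint arm with a two-finger parallel gripper is mounted at the origin on the work surface. World frame = base frame: x ahead of the robot, y to its left, z up, the work surface at z = 0. Lengths are in m, angles in degrees, forces in N, time in s.
With the tool pointing down it reaches from about 0.25 to 0.725 m from the base axis. Payload 9.7 kg.
Tool frame: the origin (TCP) lies at the very end of the fingers, on their centre line; the grasp point (between the pads) lies grasp_offset behind it (grasp_offset is the distance from the TCP to the grasp point, in m); z points along the fingers, y is the line along which they close (so a half turn about z gives the same grasp; the last joint's range is limited). The gripper opens to 85 mm and grips with 20 to 120 N. Pads are 22 mm wide; open, the fingers measure 114 mm over their backs; the gripper's body (76 mm by 85 mm) begins 54 mm behind the grasp point. The pads swing forward as they close: fully open they stand 13 mm farther back than shut.
Start: joints at [68.583, 4.979, 10.078, 95.1, 0, 90], TCP at [0.201, 0.512, 0.231] pointing down, gripper open.
Joint ranges: [-179.16, 179.16], [-48.56, 103.87], [-65.8, 70.77], [-126.05, 130.52], [-82.76, 87.17], [-180, 180]. Speed limits (degrees/s): [127.2, 127.2, 147.25, 180, 180, 180].

### API

Orientations are given as [roll, pitch, yaw] about the fixed x, y, z axes, in that order (R = Rz(yaw) Ry(pitch) Rx(roll)).
In Python, from workcell import get_obs, camera, calibration, job_done, recognise, cut_out, mark_of, grasp_offset gives the robot as it stands.
- The arm moves only by the tool servo_tool, never from a script. Its argument "moves" is a list of rows, each a list of 3 entries, a list of its own where there are three numbers: the turn, a rotation vector about the tool's x, y, z in degrees, then the shift along the tool's x, y, z in m, then the opening in per cent of the stroke, from 0 (shut) to 100 (fully open). In form: [[[ax, ay, az], [x, y, z], claw], ...]. A call has 1 to 12 rows; each row shifts and turns the commanded pose from where the row before left it, along the tool's axes as they then stand; what a row does not reach is not made up. A row lasts 1/10 s, in which the tool goes at most 50 mm and 8.59 degrees, less where a joint would pass 70% of its speed; a pose out of reach is approached as far as the arm can. A call is refused whole if a number of a shift passes 0.05 or a number of a turn 8.59, either way. A call with a gripper value outside its range is refused whole. The fingers move at their own pace and stop on an object; "force" is the grip in N (left out, the last holds). Time passes only in rows, so rows that do not move let the fingers close. It gives the time, the measured TCP pose, the force, the opening and the grip force at its end, in the units of the state.
- get_obs(): the state, without advancing time (a new reading comes with each control period).
- camera(name): name is "scene" or "top"; returns (picture, depth): 420x560x3 uint8, red, green, blue; 420x560 float32, m along the optical axis (not along the pixel's ray), 0 where there is no reading.
- calibration(name): a dict with "camera_matrix" (3x3 intrinsics, pixels), "R" (3x3) and "t" (3): a world point X has camera coordinates R X + t. Camera axes: x right, y down, z forward; pixel columns grow to the right and rows downward; lengths in m; the calibration is good to about 2 mm. A picture is of the moment at which its call begins. calibration takes no time and is no camera call.
- job_done(): hands the job in; it is judged then, once.
Trained networks look in the newest picture that a camera, given by its name, has taken for a name from the list of things; names that differ only in an ending like _2 or _b are one class to them, and where a whole thing is asked for, a point or a joint stands for the part that bears it (a point fixed in the world has none). Each returns a list of dicts, best first, with "score" (0 to 1); they miss things now and then, are a little off and sometimes report something else, mostly with a low value. They report only what shows in the picture. A call takes as long as a camera call. They do not tell look-alikes from the thing itself.
- recognise(name, camera): "xyz" ([x, y, z] in m, in the coordinates of the camera as it stood for that picture, good to about 4 mm: the middle of the surface that is visible of it).
- cut_out(name, camera): "mask" (420x560 bool, what is visible of it).
- mark_of(name, camera): "xyz" ([x, y, z] in m, in the coordinates of the camera as it stood for that picture, good to about 4 mm: a listed point, or the origin of a listed thing).
The state is a dict: "time": time; "q": joint angles; "qd": joint speeds; "joint_efforts": joint torques, N m; "ee_pos": TCP position; "tcp_rot": TCP orientation; "wrist_force": force on the tool from outside, world axes, zero at the start; "torque": the same for the moment, N m; "opening": finger opening in m; "grasp_force": force on a finger pad.
Only numpy, scipy, OpenCV 4.12 (cv2) and the standard library are available. Lean on these libraries where they do the work, as an engineer would, in place of code of your own. Each camera call takes 0.05 s, during which the arm holds its last target. There are 200 camera calls.

### The job

Take the black power bank out of its wooden stand, lay it flat on the bare table and let go of it; then take it again by its narrow sides and slide it, flat and lengthwise, into the slot of the white charging dock until it is fully home against the back, and leave it there. Either end may go in first. Leave the figurine, the potted plant and the remote control where they are.

Things in the scene. Friction and masses are not known exactly. Their poses are not given: they have to be found in the camera images.
- bank: power bank, loose, about 0.25 kg: plain black slab 130 x 56 x 16 mm, thin steel seam round its rim, both ends and faces alike. Origin at its centre; x along its length, y through its thickness, z across its width. At the start it stands on a long edge in the stand, z up, centre 34 mm and top edge 62 mm above the table. Lying flat, its y is vertical and its centre 8 mm above the table.
- stand: pale wooden stand, fixed: 100 mm long (x), 52 mm wide (y), 24 mm high, with one groove along x, 20 mm wide, whose floor is 6 mm above the table, in which the power bank stands on edge (its ends overhang by 15 mm). Origin at the centre of its underside; z up.
- dock: white charging dock, fixed: a slot between two rails with overhanging lips, open above in the middle, ending at a block 110 wide, 90 long, 58 mm high. Origin: centre of the mouth, on the table; x into the slot (the mouth looks to -x), z up. Slot: floor is the table, 60 mm wide (flared to 66 at the mouth), 18 high under the lips, 90 deep. Rails 84 mm wide overall, 24 high; lips 40 mm apart.
- dock_home (a point): the spot, 8 mm above the table and 25 mm inside the mouth, where the power bank's centre is when it is fully home; 40 mm of the power bank then stand out of the mouth. Axes as the dock's.
- figurine: bystander, loose: white ceramic figurine, 92 mm tall, 56 mm across; origin at the centre of its underside, z up.
- pot: bystander, loose: terracotta pot with a small plant, pot 94 mm across and 78 mm high, leaves to about 125 mm; origin at the centre of its underside, z up.
- remote: bystander, loose: grey remote control with round black buttons, 170 x 44 x 18 mm, lying flat along its x; origin at the centre of its underside.
Mind the look-alikes: they are no part of the job. Leave any orange or turquoise look-alike of the bank alone.

How it is judged:
By the outcome, as a careful person would: the job done as asked, in the order asked, and still so for the second after the job is handed in, with the robot touching nothing.
It also fails if it takes over 67 s, if anything falls off the work surface, if the arm or the gripper's body presses on something with over 40 N, if the wrist force passes 120 N, or if a joint passes its speed limit or range.

## Working session

There is one attempt and no reset: what is moved stays moved. The work goes in short steps, Python scripts to look and compute and a tool call to move; the robot and the scene stay as the last step left them, time stands still between calls to the robot, and variables do not carry over. Pictures are saved under pics/ and viewed, at most 10 in all, crops included, and the job is handed in when it is done.

Besides the shell and the picture viewer there is one more tool, called after "Call:" by a JSON object that holds its "api" and its "payload". servo_tool: Moves the arm, as the interface text tells. Its arguments: {"type":"object","properties":{"moves":{"type":"array"},"force":{"type":"number"}},"required":["moves"]}

```bash
mkdir -p pics
cat > h.py <<'E'
import numpy as np, cv2
from workcell import *
def look(n,f=None):
    p,d=camera(n)
    if f: cv2.imwrite('pics/'+f,p[:,:,::-1])
    return p,d
def w(n,X):
    c=calibration(n); R=np.array(c['R']);t=np.array(c['t'])
    return (np.asarray(X)-t)@R
def cloud(n,d):
    K=np.array(calibration(n)['camera_matrix']); v,u=np.mgrid[:420,:560]
    P=np.stack([(u-K[0,2])/K[0,0]*d,(v-K[1,2])/K[1,1]*d,d],-1)
    return w(n,P.reshape(-1,3)).reshape(420,560,3)
def rect(n,name,d,i=0,zmin=None,zmax=None):
    r=cut_out(name,n)
    out=[]
    for e in r:
        m=e['mask']&(d>0); m=cv2.erode(m.astype(np.uint8),np.ones((2,2)))>0
        P=cloud(n,d)[m]
        if len(P)==0: continue
        if zmin is not None: P=P[(P[:,2]>zmin)&(P[:,2]<zmax)]
        if len(P)<5: continue
        out.append((e['score'],len(P),cv2.minAreaRect((P[:,:2]*1000).astype(np.float32)),P[:,2].min(),P[:,2].max()))
    return out
E
python3 - <<'E'
from h import *
np.set_printoptions(precision=4,suppress=True)
for c in ['top','scene']:
    p,d=look(c,c+'1.png')
    for n in ['bank','stand','dock','dock_home','figurine','pot','remote']:
        for e in mark_of(n,c): print(c,n,round(e['score'],2),w(c,e['xyz']))
        if c=='top' and n!='dock_home':
            for o in rect(c,n,d): print('   ',o)
print(get_obs(),grasp_offset if not callable(grasp_offset) else grasp_offset())
E
```

```text
top bank 0.95 [ 0.4457 -0.2515  0.0302]
top bank 0.78 [ 0.5921 -0.1711  0.0341]
top bank 0.53 [ 0.6311 -0.0258  0.0335]
    (0.97, 402, ((442.2751770019531, -252.84765625), (129.5660858154297, 16.59588623046875), 43.28016662597656), np.float64(0.016701035494215147), np.float64(0.0609695655951931))
    (0.65, 453, ((589.1294555664062, -178.89259338378906), (125.71456909179688, 24.222858428955078), 15.610794067382812), np.float64(0.006406366031209571), np.float64(0.06647499547635179))
    (0.65, 267, ((631.6976318359375, -28.800464630126953), (14.787813186645508, 125.53213500976562), 69.084228515625), np.float64(-0.002832105680315665), np.float64(0.060682646445144914))
top stand 0.59 [ 0.593  -0.1757  0.0009]
    (0.82, 326, ((591.748291015625, -173.92190551757812), (93.85896301269531, 51.35572052001953), 15.495904922485352), np.float64(0.015219976986093092), np.float64(0.028622403568554118))
top dock 0.73 [ 0.5682  0.1755 -0.0004]
    (0.89, 2725, ((654.2737426757812, 176.2242431640625), (175.85671997070312, 106.01393127441406), 1.5457446575164795), np.float64(-0.005777444234329982), 
[... 1000 characters left out ...]
]
scene dock_home 0.66 [0.593  0.1764 0.0103]
scene figurine 0.79 [0.7965 0.0093 0.0049]
scene pot 0.91 [ 0.5809 -0.4374 -0.0015]
scene remote 0.94 [0.53   0.4138 0.0012]
scene remote 0.61 [ 0.5812 -0.4391 -0.001 ]
{'time': 1.1, 'q': array([68.5821,  4.9785, 10.0788, 95.1017, -0.0011, 89.9993]), 'qd': array([ 0.0713, -0.0231, -0.0468,  0.071 , -0.0725, -0.0953]), 'joint_efforts': array([ -0.0019, -52.0114,  46.4865,   0.0015,  -0.0002,  -0.    ]), 'ee_pos': array([0.2008, 0.512 , 0.2313]), 'tcp_rot': array([-179.9987,    0.0011,  158.5828]), 'wrist_force': array([0.1426, 0.4835, 0.1537]), 'torque': array([-0.0196, -0.004 ,  0.0072]), 'grasp_force': 0.0, 'opening': 0.08551816864899668} 0.0187
```

View pics/top1.png

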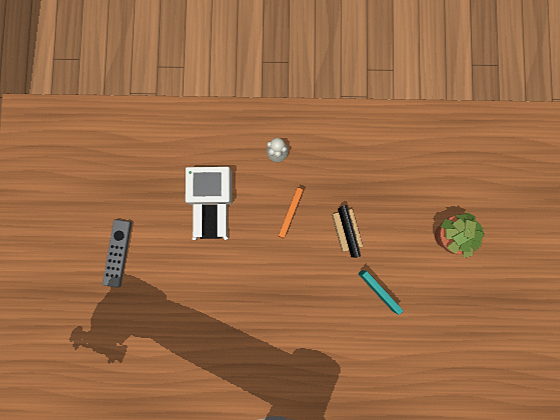

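View pics/scene1.png

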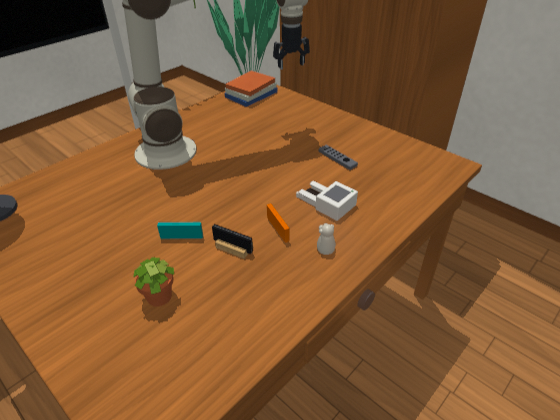

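The top view shows the black bank in its stand at about (348,230), with the dock at (210,205) and its mouth towards the robot. The orange (291,212) and turquoise (381,292) look-alikes stand clear of both. Next I refine the bank and dock poses.

Run:
```python
from h import *
np.set_printoptions(precision=4,suppress=True)
for c in ['top','scene']:
  for k in range(2):
    p,d=look(c); C=cloud(c,d); lum=p.max(-1)
    # bank: dark points high near stand
    m=(abs(C[...,0]-.592)<.09)&(abs(C[...,1]+.173)<.06)&(lum<110)&(C[...,2]>.054)&(C[...,2]<.07)
    P=C[m]; print(c,'bank',m.sum(),cv2.minAreaRect((P[:,:2]*1000).astype(np.float32)),P.mean(0),np.median(P[:,2]))
    near=(abs(C[...,1]-.177)<.075)&(C[...,0]>.54)&(C[...,0]<.77)
    m=near&(C[...,2]>.05)&(C[...,2]<.066); P=C[m]; print(' block',m.sum(),cv2.minAreaRect((P[:,:2]*1000).astype(np.float32)),np.median(P[:,2]))
    m=near&(C[...,2]>.018)&(C[...,2]<.03)&(C[...,0]<.66)&(lum>120); P=C[m]; print(' rails',m.sum(),cv2.minAreaRect((P[:,:2]*1000).astype(np.float32)),np.median(P[:,2]))
    for lo,hi in ((.13,.177),(.177,.22)):
        Q=P[(P[:,1]>lo)&(P[:,1]<hi)]; f=cv2.minAreaRect((Q[:,:2]*1000).astype(np.float32)); print('   ',f, np.polyfit(Q[:,0],Q[:,1],1)[0]*57.3)
    for n in ('dock','dock_home'):
        for e in mark_of(n,c): print('  ',n,w(c,e['xyz']))
```

```text
top bank 341 ((590.1552124023438, -174.57672119140625), (129.87539672851562, 16.312349319458008), 15.082381248474121) [ 0.59   -0.1741  0.0611] 0.06114618513378866
 block 1570 ((700.2955322265625, 179.5407257080078), (88.39785766601562, 108.86918640136719), 1.0805011987686157) 0.05715346346247581
 rails 565 ((611.236083984375, 177.45394897460938), (91.11605834960938, 100.22262573242188), 1.072870135307312) 0.023044617551690218
    ((611.8428344726562, 145.05531311035156), (91.11605834960938, 30.4584903717041), 1.072870135307312) 1.4080196845142672
    ((613.64111328125, 209.1014862060547), (81.7959976196289, 21.6790828704834), 1.4342565536499023) 0.6838141148567788
   dock [ 0.5656  0.1731 -0.0011]
   dock_home [0.5941 0.1793 0.007 ]
top bank 343 ((590.0130004882812, -174.4774932861328), (130.03665161132812, 17.26377296447754), 15.005269050598145) [ 0.59  -0.174  0.061] 0.06115071036792937
 block 1573 ((700.77392578125, 179.41822814941406), (90.26757049560547, 107.73202514648438), 1.8435221910476685) 0.05734768216620722
 rails 571 ((611.620361328125, 175.873291015625), (89.7813186645
[... 1239 characters left out ...]
174.9931640625), (129.7932891845703, 22.270959854125977), 15.239155769348145) [ 0.5967 -0.1773  0.0611] 0.061804088341146174
 block 642 ((702.582275390625, 178.20790100097656), (93.09331512451172, 113.2968521118164), 2.198255777359009) 0.0582313959399991
 rails 188 ((608.134521484375, 177.091552734375), (78.10786437988281, 91.57345581054688), 2.6138198375701904) 0.023749922398393887
    ((610.775146484375, 145.53370666503906), (25.25217056274414, 76.70125579833984), 89.92250061035156) -0.324393413061643
    ((601.068603515625, 207.03065490722656), (61.94831085205078, 27.365760803222656), 5.654107093811035) 0.35848003823722857
   dock [0.5644 0.1738 0.0039]
   dock_home [0.5923 0.1763 0.0074]
```

Call:
{"api": "servo_tool", "payload": {"moves": [[[0,0,0],[-0.0384,-0.031,0],60],[[0,0,0],[-0.0384,-0.031,0],60],[[0,0,0],[-0.0384,-0.031,0],60],[[0,0,0],[-0.0384,-0.031,0],60],[[0,0,0],[-0.0384,-0.031,0],60],[[0,0,0],[-0.0384,-0.031,0],60],[[0,0,0],[-0.0384,-0.031,0],60],[[0,0,0],[-0.0384,-0.031,0],60],[[0,0,0],[-0.0384,-0.031,0],60],[[0,0,0],[-0.0384,-0.031,0],60],[[0,0,0],[-0.0384,-0.031,0],60],[[0,0,0],[-0.0384,-0.031,0],60]], "force": 40}}

```text
time: 2.9
ee_pos: [0.4946, -0.0047, 0.2316]
tcp_rot: [180.0, 0.0, 158.6]
wrist_force: [1.4, 0.8, -0.0]
opening: 0.0509
grasp_force: 0.0
```

```bash
cat >> h.py <<'E'
from scipy.spatial.transform import Rotation as Ro
np.set_printoptions(precision=4,suppress=True)
def to(xyz,rpy=None):
    o=get_obs(); T=Ro.from_euler('xyz',o['tcp_rot'],degrees=True)
    print('t',o['time'],'q',o['q'],'pos',o['ee_pos'],'rot',o['tcp_rot'],'F',o['wrist_force'],'op',o['opening'],'g',o['grasp_force'])
    if rpy is not None:
        G=Ro.from_euler('xyz',rpy,degrees=True); print('turn',(T.inv()*G).as_rotvec(degrees=True),'shift before',T.inv().apply(np.array(xyz)-o['ee_pos']),'shift after turn',G.inv().apply(np.array(xyz)-o['ee_pos']))
    else: print('shift',T.inv().apply(np.array(xyz)-o['ee_pos']))
E
python3 -c "
from h import *
to([.591,-.175,.10],[180,0,15.2])"
```

```text
t 2.9 q [-0.5449 -2.6444  2.3582 94.9555  0.0054 20.8899] pos [ 0.4946 -0.0047  0.2316] rot [179.9781   0.0421 158.5652] F [ 1.4392  0.7934 -0.0218] op 0.05094403476767417 g 0.0
turn [  0.0617  -0.0099 143.3652] shift before [-0.1519 -0.1234  0.1316] shift after turn [0.0483 0.1896 0.1316]
```

Call:
{"api": "servo_tool", "payload": {"moves": [[[0,0,-7.32],[0,0,0],60],[[0,0,-7.32],[0,0,0],60],[[0,0,-7.32],[0,0,0],60],[[0,0,-7.32],[0,0,0],60],[[0,0,-7.32],[0,0,0],60],[[0,0,0],[-0.0097,-0.0379,0.022],60],[[0,0,0],[-0.0097,-0.0379,0.022],60],[[0,0,0],[-0.0097,-0.0379,0.022],60],[[0,0,0],[-0.0097,-0.0379,0.022],60],[[0,0,0],[-0.0097,-0.0379,0.022],60],[[0,0,0],[0,0,0],60]]}}

```text
time: 4.0
ee_pos: [0.5901, -0.1759, 0.1164]
tcp_rot: [179.9, -0.3, -165.0]
wrist_force: [-0.4, -0.1, -1.2]
opening: 0.0509
grasp_force: 0.0
```

```bash
python3 -c "
from h import *
to([.591,-.175,.037],[180,0,195.2])"
```

```text
t 4.0 q [-16.5755  13.5663   7.0858  83.8283  -0.0398 -31.5784] pos [ 0.5901 -0.1759  0.1164] rot [ 179.8723   -0.2839 -164.9967] F [-0.4426 -0.1031 -1.1571] op 0.05089379932949935 g 0.0
turn [ 0.1282 -0.2837 -0.197 ] shift before [-0.0014  0.0004  0.0794] shift after turn [-0.0011  0.0006  0.0794]
```

Call:
{"api": "servo_tool", "payload": {"moves": [[[0,0,0],[0,0,0.026],60],[[0,0,0],[0,0,0.026],60],[[0,0,0],[0,0,0.022],60],[[0,0,0],[0,0,0.004],60],[[0,0,0],[0,0,0],5],[[0,0,0],[0,0,0],5],[[0,0,0],[0,0,0],5],[[0,0,0],[0,0,0],5],[[0,0,0],[0,0,0],5],[[0,0,0],[0,0,0],5]]}}

```text
time: 5.0
ee_pos: [0.5913, -0.1729, 0.0452]
tcp_rot: [-179.9, 0.1, -164.8]
wrist_force: [-0.6, 0.1, 7.4]
opening: 0.015
grasp_force: 41.9
```

Call:
{"api": "servo_tool", "payload": {"moves": [[[0,0,0],[0,0,-0.01],5],[[0,0,0],[0,0,-0.02],5],[[0,0,0],[0,0,-0.04],5],[[0,0,0],[0,0,-0.04],5],[[0,0,0],[0,0,-0.02],5],[[0,0,0],[0,0,0],5],[[0,0,0],[0,0,0],5]], "force": 50}}

```text
time: 5.7
ee_pos: [0.5904, -0.1727, 0.173]
tcp_rot: [-180.0, -0.0, -164.8]
wrist_force: [-0.9, -0.5, -2.7]
opening: 0.0146
grasp_force: 49.3
```

Run:
```python
from h import *
to([.40,0,.16],[180,0,-90])
p,d=look('scene','s2.png')
cv2.imwrite('pics/s2c.png',cv2.resize(p[150:300,140:400,::-1],(780,450)))
p,d=look('top'); C=cloud('top',d)
m=(abs(C[...,0]-.592)<.1)&(abs(C[...,1]+.173)<.1)&(C[...,2]>.06); print(m.sum())
```

```text
t 5.7 q [-16.3081  13.2361  12.9302  89.6957  -0.0019 -31.4927] pos [ 0.5904 -0.1727  0.173 ] rot [-179.9992   -0.0023 -164.8154] F [-0.9336 -0.5349 -2.7052] op 0.014606321763358248 g 49.3044376373291
turn [  0.0008  -0.0025 -74.8154] shift before [0.1385 0.2166 0.013 ] shift after turn [-0.1727  0.1904  0.013 ]
18529
```

View pics/s2c.png

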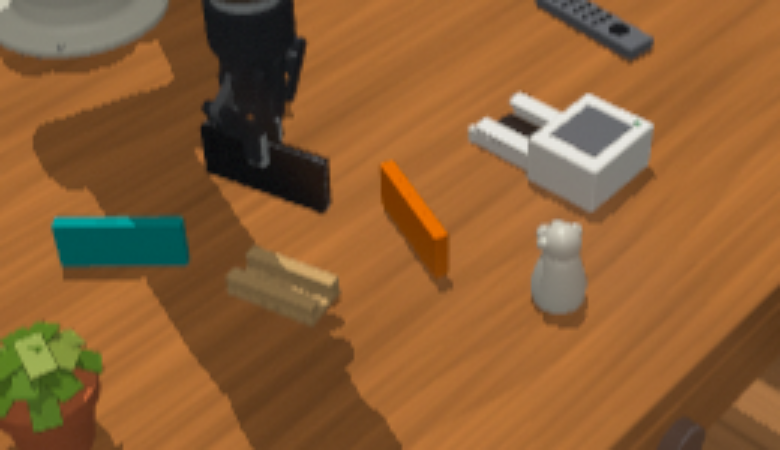

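Call:
{"api": "servo_tool", "payload": {"moves": [[[0,0,0],[0.02,0.0412,0],5],[[0,0,0],[0.02,0.0412,0],5],[[0,0,0],[0.02,0.0412,0],5],[[0,0,0],[0.02,0.0412,0],5],[[0,0,0],[0.02,0.0412,0],5],[[0,0,-8.3],[0,0,0],5],[[0,0,-8.3],[0,0,0],5],[[0,0,-8.3],[0,0,0],5],[[0,0,-8.3],[0,0,0],5],[[0,0,-8.3],[0,0,0],5],[[0,0,-8.3],[0,0,0],5],[[0,0,-8.3],[0,0,0],5]]}}

```text
time: 7.0
ee_pos: [0.4392, -0.0001, 0.1717]
tcp_rot: [179.9, -0.0, -106.4]
wrist_force: [-1.0, -0.1, -2.5]
opening: 0.0143
grasp_force: 49.7
```

Call:
{"api": "servo_tool", "payload": {"moves": [[[0,0,-8.3],[0,0,0],5],[[0,0,-8.3],[0,0,0],5],[[8.14,0,0],[0,0,0],5],[[8.14,0,0],[0,0,0],5],[[8.14,0,0],[0,0,0],5],[[8.14,0,0],[0,0,0],5],[[8.14,0,0],[0,0,0],5],[[8.14,0,0],[0,0,0],5],[[8.14,0,0],[0,0,0],5],[[0,0,0],[0,0,0],5],[[0,0,0],[0,0,0],5]]}}

```text
time: 8.1
ee_pos: [0.5399, 0.0001, 0.177]
tcp_rot: [-128.8, -0.0, -90.1]
wrist_force: [-0.3, 0.4, -1.7]
opening: 0.0149
grasp_force: 50.2
```

Run:
```python
from h import *
to([.44,0,.04])
o=get_obs();print(Ro.from_euler('xyz',o['tcp_rot'],degrees=True).as_matrix())
look('scene','s3.png')
```

```text
t 8.1 q [  0.1267 -48.478  -51.6134  35.6916  -0.2148 -89.8505] pos [0.5399 0.0001 0.177 ] rot [-128.8266   -0.0182  -90.1344] F [-0.3181  0.4266 -1.6568] op 0.014864664373242506 g 50.17602324485779
shift [0.0003 0.1694 0.0081]
[[-0.0023 -0.627   0.779 ]
 [-1.      0.0012 -0.002 ]
 [ 0.0003 -0.779  -0.627 ]]
```

View pics/s3.png

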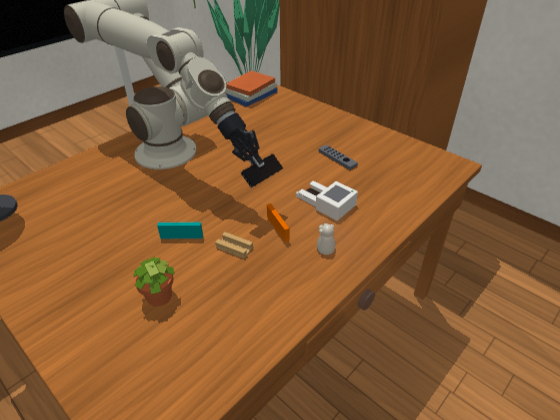

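```bash
cat > k.py <<'E'
import numpy as np
from scipy.optimize import least_squares
D=np.array([[4.979,10.078,90,.550,.2313],[-2.64,2.36,89.96,.4946,.2316],[13.57,7.09,90.3,.6158,.1164],[13.24,12.93,90,.6152,.173],[-48.48,-51.61,38.8,.5399,.177]])
def fk(v,a,b,p):
    L1,M1,L2,M2,L4,h=v; a,f,p=map(np.radians,(a,a-b,p))
    return np.array([L1*np.sin(a)+M1*np.cos(a)+L2*np.cos(f)+M2*np.sin(f)+L4*np.cos(p), h+L1*np.cos(a)-M1*np.sin(a)-L2*np.sin(f)+M2*np.cos(f)-L4*np.sin(p)])
s=least_squares(lambda v:(fk(v,*D[:,:3].T)-D[:,3:].T).ravel(),[.4,0,.4,0,.25,.2])
if __name__=='__main__':
    print(s.x,s.fun*1000)
    for p in (33,38,45,50):
      for r in (.42,.46,.5,.54,.58,.62):
        for z in (.03,.08):
            g=least_squares(lambda q:fk(s.x,q[0],q[1],p)-[r,z],[0,0])
            print(p,r,z,g.x.round(1),'q4',(p-g.x[0]+g.x[1]).round(1),(g.cost<1e-8))
E
python3 k.py
```

```text
[ 4.20335841e-01 -2.06716604e-04  5.18939821e-01  3.55158116e-02
  4.29398354e-01  1.60459719e-01] [ 0.00491024  0.0021381   0.00812981 -0.00711013 -0.00138277  0.02607313
 -0.04908195  0.04073455 -0.02072151  0.00299461]
33 0.42 0.03 [-112.3  -85.8] q4 59.5 True
33 0.42 0.08 [-97.5 -77.8] q4 52.7 True
33 0.46 0.03 [-83.2 -81.2] q4 35.1 True
33 0.46 0.08 [-80. -75.] q4 38.0 True
33 0.5 0.03 [-62.2 -76.4] q4 18.9 True
33 0.5 0.08 [-64.5 -71.4] q4 26.1 True
33 0.54 0.03 [-46.8 -71.5] q4 8.4 True
33 0.54 0.08 [-51.5 -67.4] q4 17.1 True
33 0.58 0.03 [-35.  -66.5] q4 1.5 True
33 0.58 0.08 [-40.5 -63. ] q4 10.5 True
33 0.62 0.03 [-25.5 -61.4] q4 -3.0 True
33 0.62 0.08 [-31.2 -58.4] q4 5.7 True
38 0.42 0.03 [-90.3 -79. ] q4 49.3 True
38 0.42 0.08 [-84.4 -72.4] q4 50.1 True
38 0.46 0.03 [-71.4 -75.3] q4 34.1 True
38 0.46 0.08 [-70.6 -69.6] q4 39.0 True
38 0.5 0.03 [-56.  -71.1] q4 22.9 True
38 0.5 0.08 [-58.1 -66.2] q4 29.9 True
38 0.54 0.03 [-43.5 -66.6] q4 14.9 True
38 0.54 0.08 [-47.2 -62.4] q4 22.8 True
38 0.58 0.03 [-33.3 -61.9] q4 9.4 True
38 0.58 0.08 [-37.6 -58.2] q4 17.5 True
38 0.6
[... 328 characters left out ...]
.1 -59.6] q4 23.4 True
45 0.54 0.08 [-40.9 -55.3] q4 30.6 True
45 0.58 0.03 [-29.4 -55.1] q4 19.3 True
45 0.58 0.08 [-32.7 -51.1] q4 26.6 True
45 0.62 0.03 [-21.8 -50.4] q4 16.4 True
45 0.62 0.08 [-25.3 -46.7] q4 23.5 True
50 0.42 0.03 [-63.4 -66.2] q4 47.3 True
50 0.42 0.08 [-62.6 -60.4] q4 52.2 True
50 0.46 0.03 [-52.3 -62.7] q4 39.7 True
50 0.46 0.08 [-53.1 -57.4] q4 45.7 True
50 0.5 0.03 [-42.5 -58.8] q4 33.7 True
50 0.5 0.08 [-44.3 -54. ] q4 40.3 True
50 0.54 0.03 [-33.8 -54.5] q4 29.2 True
50 0.54 0.08 [-36.2 -50.1] q4 36.0 True
50 0.58 0.03 [-26.  -50.1] q4 25.9 True
50 0.58 0.08 [-28.7 -46. ] q4 32.7 True
50 0.62 0.03 [-18.9 -45.3] q4 23.6 True
50 0.62 0.08 [-21.8 -41.5] q4 30.3 True
```

Call:
{"api": "servo_tool", "payload": {"moves": [[[0,0,0],[0,-0.019,0.0235],5],[[0,-3.74,-3.01],[-0.0477,0.0013,-0.0016],5],[[0,-3.74,-3.01],[-0.0477,0.0013,-0.0016],5],[[0,-3.74,-3.01],[-0.0477,0.0013,-0.0016],5]]}}

```text
time: 8.55
ee_pos: [0.5532, 0.1431, 0.1807]
tcp_rot: [-128.6, -0.1, -75.6]
wrist_force: [0.9, 0.3, -2.2]
opening: 0.0146
grasp_force: 50.2
```

```bash
python3 -c "
from h import *
to([.44,0,.04])"
```

```text
t 8.55 q [ 14.614  -42.4698 -48.7938  32.2916  -0.2278 -89.9433] pos [0.5532 0.1431 0.1807] rot [-128.6153   -0.0979  -75.5994] F [ 0.8744  0.3471 -2.1767] op 0.01461896613219469 g 50.15307068824768
shift [ 0.1102  0.2007 -0.0255]
```

Arc works; continue to about 65°.

Call:
{"api": "servo_tool", "payload": {"moves": [[[0,-3.74,-3.01],[-0.0477,0.0013,-0.0016],5],[[0,-3.74,-3.01],[-0.0477,0.0013,-0.0016],5],[[0,-3.74,-3.01],[-0.0477,0.0013,-0.0016],5],[[0,-3.74,-3.01],[-0.0477,0.0013,-0.0016],5],[[0,-3.74,-3.01],[-0.0477,0.0013,-0.0016],5],[[0,-3.74,-3.01],[-0.0477,0.0013,-0.0016],5],[[0,-3.74,-3.01],[-0.0477,0.0013,-0.0016],5],[[0,-3.74,-3.01],[-0.0477,0.0013,-0.0016],5],[[0,-3.74,-3.01],[-0.0477,0.0013,-0.0016],5],[[0,-3.74,-3.01],[-0.0477,0.0013,-0.0016],5],[[0,-3.74,-3.01],[-0.0477,0.0013,-0.0016],5],[[0,0,0],[0,0,0],5]]}}

```text
time: 9.75
ee_pos: [0.219, 0.5272, 0.179]
tcp_rot: [-128.8, -0.3, -22.5]
wrist_force: [1.4, -0.2, -2.3]
opening: 0.0147
grasp_force: 50.2
```

```bash
python3 -c "
from h import *
o=get_obs()
T=Ro.from_euler('xyz',o['tcp_rot'],degrees=True)
a=np.radians(o['q'][0]); r=.565
to([r*np.cos(a),r*np.sin(a),.08])
print(np.hypot(*o['ee_pos'][:2]),T.as_matrix())"
```

```text
t 9.75 q [ 67.5486 -42.4204 -48.8614  32.3315  -0.2025 -90.1763] pos [0.219  0.5272 0.179 ] rot [-128.7727   -0.2643  -22.4989] F [ 1.4041 -0.1719 -2.2985] op 0.014739142216755824 g 50.1691460609436
shift [-0.0015  0.0808  0.0574]
0.5708883883179366 [[ 0.9239 -0.2363  0.301 ]
 [-0.3827 -0.5799  0.7192]
 [ 0.0046 -0.7796 -0.6262]]
```

Call:
{"api": "servo_tool", "payload": {"moves": [[[4,0,0],[0,0,0],5],[[0,0,0],[0,0.0248,0.0172],5],[[0,0,0],[0,0.0248,0.0172],5],[[0,0,0],[0,0.0248,0.0172],5],[[0,0,0],[0,0.0248,0.0172],5],[[0,0,0],[0,0.0082,0.0057],5],[[0,0,0],[0,0,0],5],[[0,0,0],[0,0,0],5]]}}

```text
time: 10.55
ee_pos: [0.2239, 0.5259, 0.0487]
tcp_rot: [-124.7, -0.3, -23.0]
wrist_force: [0.3, 0.4, -0.2]
opening: 0.015
grasp_force: 50.2
```

```bash
python3 -c "
from h import *
o=get_obs()
to(o['ee_pos']-[0,0,.01])"
```

```text
t 10.55 q [ 67.0107 -38.9232 -64.7718   8.8536  -0.1487 -90.2642] pos [0.2239 0.5259 0.0487] rot [-124.7027   -0.3019  -22.9611] F [ 0.3251  0.4085 -0.1907] op 0.014983617892212182 g 50.15439033508301
shift [-0.0001  0.0082  0.0057]
```

Call:
{"api": "servo_tool", "payload": {"moves": [[[0,0,0],[0,0.0066,0.0046],5],[[0,0,0],[0,0.0049,0.0034],5],[[0,0,0],[0,0.0033,0.0023],5],[[0,0,0],[0,0.0016,0.0011],5],[[0,0,0],[0,0,0],5]]}}

```text
time: 11.05
ee_pos: [0.2244, 0.5279, 0.0288]
tcp_rot: [-124.9, -0.3, -22.9]
wrist_force: [-0.7, -0.3, -2.3]
opening: 0.0149
grasp_force: 50.3
```

Call:
{"api": "servo_tool", "payload": {"moves": [[[0,0,0],[0,0.0016,0.0011],5],[[0,0,0],[0,0,0],5],[[0,0,0],[0,0,0],5]]}}

```text
time: 11.35
ee_pos: [0.2248, 0.5289, 0.0283]
tcp_rot: [-124.8, -0.3, -22.9]
wrist_force: [0.3, 0.4, 1.8]
opening: 0.0149
grasp_force: 50.5
```

Call:
{"api": "servo_tool", "payload": {"moves": [[[0,0,0],[0,0,0],29],[[0,0,0],[0,0,0],29],[[0,0,0],[0,0,0],29],[[0,0,0],[0,0,-0.008],29],[[0,0,0],[0,0,-0.01],29],[[0,0,0],[0,0,-0.01],29],[[0,0,0],[0,0,-0.015],29],[[0,0,0],[0,0,-0.02],29],[[0,0,0],[0,0,-0.03],29],[[0,0,0],[0,0,-0.03],29],[[0,0,0],[0,0,0],29]]}}

```text
time: 12.45
ee_pos: [0.211, 0.4969, 0.068]
tcp_rot: [-125.8, -0.3, -22.9]
wrist_force: [-0.1, -1.0, -0.6]
opening: 0.0249
grasp_force: 0.0
```

Run:
```python
from h import *
to([.2,.5,.2],[180,0,-23])
look('scene','s4.png'); look('top','t4.png')
```

```text
t 12.45 q [ 67.0997 -48.5074 -65.7651  18.4972  -0.1986 -90.2316] pos [0.211  0.4969 0.068 ] rot [-125.7553   -0.304   -22.9262] F [-0.1104 -0.9682 -0.602 ] op 0.02485489375781138 g 0.0
turn [-54.2448  -0.2459   0.2121] shift before [-0.0106 -0.1063 -0.0783] shift after turn [-0.0113  0.0015 -0.132 ]
```

View pics/t4.png

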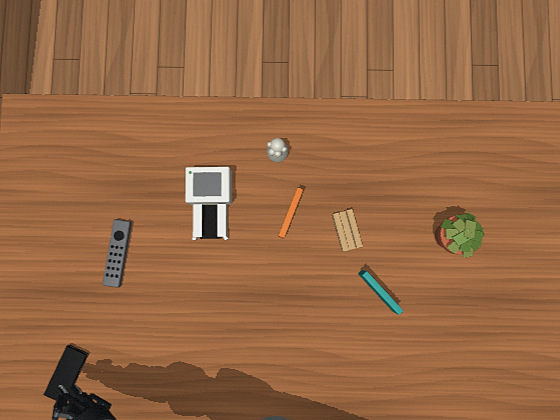

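Call:
{"api": "servo_tool", "payload": {"moves": [[[0,0,0],[0,-0.0243,-0.0175],29],[[0,0,0],[0,-0.0243,-0.0175],29],[[0,0,0],[0,-0.0325,-0.0234],29],[[0,0,0],[0,-0.0325,-0.0234],29],[[-8,0,0],[0,0,0],29],[[-8,0,0],[0,0,0],29],[[-8,0,0],[0,0,0],29],[[-8,0,0],[0,0,0],29],[[-8,0,0],[0,0,0],70],[[-8,0,0],[0,0,0],80],[[-6.2,0,0],[0,0,0],80]]}}

```text
time: 13.65
ee_pos: [0.2154, 0.5092, 0.2064]
tcp_rot: [179.4, -0.3, -22.9]
wrist_force: [0.8, -0.8, 0.5]
opening: 0.0674
grasp_force: 0.0
```

```bash
cat > f.py <<'E'
from h import *
for c in ['top','scene']:
    p,d=look(c,c+'5.png'); C=cloud(c,d); lum=p.max(-1)
    for o in rect(c,'bank',d): print(c,'net',o)
    m=(C[...,0]>.1)&(C[...,0]<.4)&(C[...,1]>.4)&(C[...,1]<.65)&(C[...,2]<.05)&(C[...,2]>.008)&(lum<90)
    P=C[m]; print(c,m.sum(),cv2.minAreaRect((P[:,:2]*1000).astype(np.float32)) if len(P) else '',np.percentile(P[:,2],[2,50,98]))
to([.25,.5,.15],[180,0,-23])
E
python3 f.py
```

```text
top net (0.85, 434, ((434.9671630859375, -259.04547119140625), (147.735107421875, 16.477815628051758), 44.19633483886719), np.float64(-0.0005575472384931647), np.float64(0.06093737663750007))
top net (0.75, 1216, ((225.9844512939453, 524.958740234375), (55.642059326171875, 129.5406494140625), 67.65558624267578), np.float64(-0.001908585965472866), np.float64(0.020220922868792065))
top net (0.6, 242, ((632.5382690429688, -28.744997024536133), (12.397104263305664, 125.28307342529297), 68.95865631103516), np.float64(0.04920137978174361), np.float64(0.059425103426852914))
top 1268 ((225.3863525390625, 526.290283203125), (57.4857063293457, 133.763671875), 67.23554992675781) [0.0096 0.0145 0.0185]
scene net (0.95, 295, ((643.5012817382812, -33.76341247558594), (15.52216625213623, 117.97408294677734), 69.00897979736328), np.float64(0.007403085918714793), np.float64(0.06164003755917445))
scene net (0.81, 231, ((232.68002319335938, 519.373046875), (59.096435546875, 126.55113983154297), 68.27063751220703), np.float64(-0.0016598378434374969), np.float64(0.02232515618024692))
scene net (0.72, 619, ((447.96380615234375, -256.0981140136719), (126.77897644042969, 16.761547088623047), 42.79343032836914), np.float64(0.002414540634593747), np.float64(0.06129949164094325))
scene 226 ((226.55845642089844, 523.1197509765625), (58.43531799316406, 138.9972381591797), 65.43448638916016) [0.0096 0.0159 0.0216]
t 13.85 q [ 67.2293   5.2468   7.4384  92.5778  -0.3011 -89.8421] pos [0.2152 0.5089 0.205 ] rot [179.6146  -0.3022 -22.9266] F [ 0.2792 -0.7294 -0.0026] op 0.06798800691395819 g 0.0
turn [ 0.3853 -0.3024  0.0724] shift before [ 0.0352 -0.0057  0.0551] shift after turn [ 0.0355 -0.0054  0.055 ]
```

View pics/scene5.png

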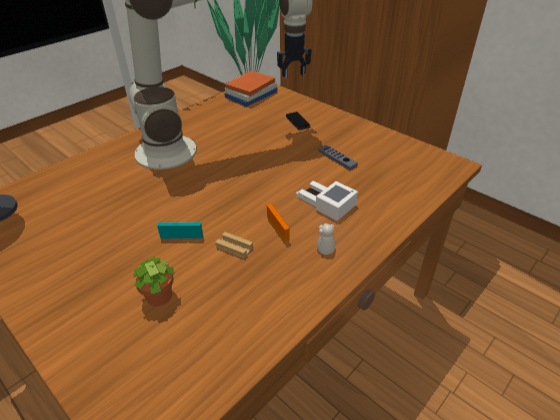

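The bank lies flat and free at (0.226, 0.526). Next I regrasp it near its rear end by the narrow sides.

Call:
{"api": "servo_tool", "payload": {"moves": [[[0.38,-0.3,-0.4],[0,0,0],85],[[0,0,0],[-0.0231,-0.0093,0.02],85],[[0,0,0],[-0.023,-0.0093,0.03],85],[[0,0,0],[0,0,0.04],85],[[0,0,0],[0,0,0.04],85],[[0,0,0],[0,0,0.025],85],[[0,0,0],[0,0,0],85],[[0,0,0],[0,0,0],85]]}}

```text
time: 14.65
ee_pos: [0.1795, 0.543, 0.0536]
tcp_rot: [-179.8, 0.0, -22.5]
wrist_force: [0.4, 0.1, 0.8]
opening: 0.0727
grasp_force: 0.0
```

```bash
python3 -c "
from h import *
to([.180,.544,0],[180,0,-22.6])"
```

```text
t 14.65 q [ 71.7025   8.0403  -6.251   75.5027   0.0057 -85.7748] pos [0.1795 0.543  0.0536] rot [-179.795     0.0209  -22.5226] F [0.3787 0.0921 0.8266] op 0.07270723603195293 g 0.0
turn [-0.205   0.021   0.0773] shift before [ 0.0001 -0.0009  0.0536] shift after turn [ 0.0001 -0.0011  0.0536]
```

Call:
{"api": "servo_tool", "payload": {"moves": [[[0,0,0],[0,-0.001,0.025],85],[[0,0,0],[0,0,0.02],85],[[0,0,0],[0,0,0.005],85],[[0,0,0],[0,0,0.002],85],[[0,0,0],[0,0,0],85]]}}

```text
time: 15.15
ee_pos: [0.1802, 0.5449, 0.0012]
tcp_rot: [-179.8, 0.0, -22.5]
wrist_force: [0.1, 0.0, 0.4]
opening: 0.0724
grasp_force: 0.0
```

Call:
{"api": "servo_tool", "payload": {"moves": [[[0,0,0],[0,0,0],50],[[0,0,0],[0,0,0],50],[[0,0,0],[0,0,0],50],[[0,0,0],[0,0,0],50]], "force": 40}}

```text
time: 15.55
ee_pos: [0.1803, 0.5451, 0.0011]
tcp_rot: [-179.8, 0.0, -22.5]
wrist_force: [-0.2, -0.8, 6.1]
opening: 0.0547
grasp_force: 42.6
```

Call:
{"api": "servo_tool", "payload": {"moves": [[[0,0,0],[0,0,0],50],[[0,0,0],[0,0,-0.005],50],[[0,0,0],[0,0,-0.015],50],[[0,0,0],[0,0,-0.02],50],[[0,0,0],[0,0,-0.02],50],[[0,0,0],[0,0,0],50]], "force": 70}}

```text
time: 16.15
ee_pos: [0.1805, 0.5457, 0.0631]
tcp_rot: [-179.7, 0.0, -22.5]
wrist_force: [0.4, -0.5, -2.1]
opening: 0.054
grasp_force: 74.1
```

Call:
{"api": "servo_tool", "payload": {"moves": [[[0,0,0],[0.0366,0.0252,0],50],[[0,0,0],[0.0366,0.0252,0],50],[[0,0,0],[0.0366,0.0252,0],50],[[0,0,0],[0.0366,0.0252,0],50],[[0,0,0],[0.0366,0.0252,0],50],[[0,0,0],[0.0366,0.0252,0],50],[[0,0,0],[0.0366,0.0252,0],50],[[0,0,0],[0.0366,0.0252,0],50],[[0,0,0],[0.0366,0.0252,0],50],[[0,0,-7.93],[0,0,0],50],[[0,0,-7.93],[0,0,0],50],[[0,0,-7.93],[0,0,0],50]]}}

```text
time: 17.35
ee_pos: [0.3972, 0.2076, 0.0588]
tcp_rot: [180.0, 0.0, 1.5]
wrist_force: [-0.5, 1.1, -2.0]
opening: 0.0541
grasp_force: 74.4
```

```bash
cat > g.py <<'E'
from h import *
to([.4215,.1727,.03],[180,0,1.3])
for c in ['top','scene']:
    p,d=look(c,c+'6.png'); C=cloud(c,d); lum=p.max(-1)
    for o in rect(c,'bank',d): print(c,'net',o)
    for n in ('dock','dock_home'):
        for e in mark_of(n,c): print('  ',n,e['score'],w(c,e['xyz']))
cv2.imwrite('pics/s6c.png',cv2.resize(p[100:250,220:420,::-1],(800,600)))
E
python3 g.py
```

```text
t 17.35 q [  27.5906   -8.7825  -22.4051   76.422     0.0034 -153.9126] pos [0.3972 0.2076 0.0588] rot [179.9835   0.0416   1.5032] F [-0.4775  1.0745 -1.9856] op 0.05409322103520649 g 74.39445734024048
turn [0.0166 0.0415 0.2032] shift before [0.0233 0.0355 0.0288] shift after turn [0.0235 0.0355 0.0288]
top net (0.79, 465, ((444.6797180175781, -255.3884735107422), (129.7296600341797, 23.729862213134766), 43.4431037902832), np.float64(-0.0037507225325612687), np.float64(0.060712539949292245))
top net (0.72, 225, ((631.3909301757812, -29.632221221923828), (13.328962326049805, 125.83554077148438), 68.13736724853516), np.float64(-0.00031611826338257513), np.float64(0.05965081549123951))
top net (0.69, 945, ((456.9588928222656, 207.46905517578125), (102.32018280029297, 57.9271354675293), 4.506921768188477), np.float64(0.0017529656878911483), np.float64(0.14093315316992994))
   dock 0.74 [0.5656 0.1752 0.0004]
   dock_home 0.86 [0.5927 0.1775 0.0085]
scene net (0.91, 339, ((450.7214660644531, 203.49290466308594), (125.50884246826172, 57.7360725402832), 3.1372463703155518), np.float64(0.058351218524168025), np.float64(0.07930417504045144))
scene net (0.91, 638, ((446.9439392089844, -254.7320556640625), (127.25574493408203, 21.201824188232422), 42.766571044921875), np.float64(0.0017698225538948346), np.float64(0.05986454729142381))
scene net (0.88, 347, ((639.65234375, -32.58845520019531), (15.634681701660156, 126.55133819580078), 69.69956970214844), np.float64(0.0015073523422647886), np.float64(0.06213919630679326))
   dock 0.88 [0.5657 0.1769 0.0026]
   dock_home 0.66 [0.5898 0.176  0.0048]
```

View pics/s6c.png

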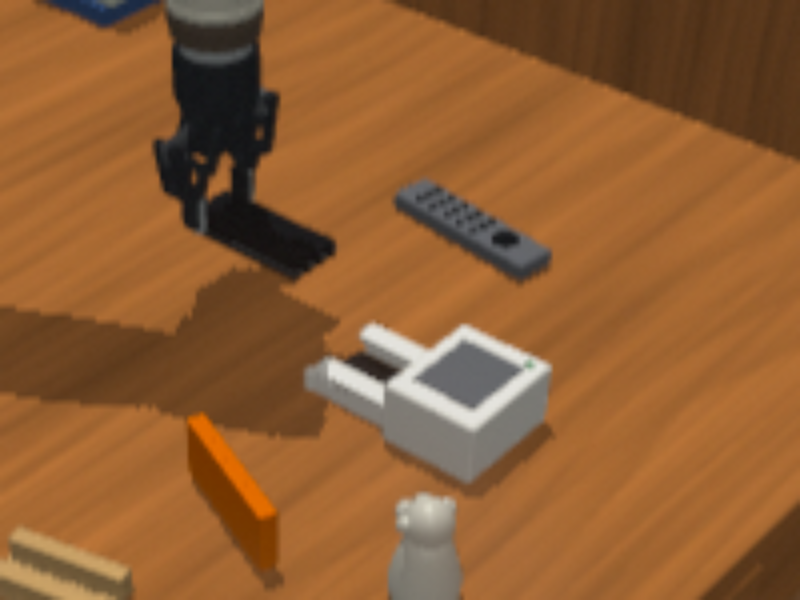

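Call:
{"api": "servo_tool", "payload": {"moves": [[[0,0,0.2],[0.0235,0.0355,0],50],[[0,0,0],[0,0,0.025],50],[[0,0,0],[0,0,0.02],50],[[0,0,0],[0,0,0.008],50],[[0,0,0],[0,0,0],50],[[0,0,0],[0,0,0],50]]}}

```text
time: 18.35
ee_pos: [0.4218, 0.1737, 0.0071]
tcp_rot: [-180.0, -0.0, 1.1]
wrist_force: [0.0, -0.1, -1.2]
opening: 0.0542
grasp_force: 74.6
```

```bash
cat > g2.py <<'E'
from h import *
to([.4215,.1727,.0015],[180,0,1.3])
for c in ['top','scene']:
    p,d=look(c); C=cloud(c,d); lum=p.max(-1)
    m=(C[...,0]>.43)&(C[...,0]<.56)&(abs(C[...,1]-.175)<.05)&(C[...,2]<.035)&(C[...,2]>.012)&(lum<90)
    P=C[m]; print(c,'bank',m.sum(),cv2.minAreaRect((P[:,:2]*1000).astype(np.float32)),np.percentile(P[:,2],[5,50,95]),np.polyfit(P[:,0],P[:,2],1))
    # midline from rows
    for x in np.arange(.45,.545,.02):
        Q=P[abs(P[:,0]-x)<.006]; print('   ',round(x,3),Q[:,1].min().round(4),Q[:,1].max().round(4),((Q[:,1].min()+Q[:,1].max())/2).round(4)) if len(Q)>4 else 0
    m=(C[...,0]>.565)&(C[...,0]<.65)&(abs(C[...,1]-.176)<.055)&(C[...,2]>.019)&(C[...,2]<.03)&(lum>120); R=C[m]
    for x in np.arange(.575,.65,.02):
        Q=R[abs(R[:,0]-x)<.008][:,1]; a=Q[Q<.176]; b=Q[Q>.176]; print('   rail',round(x,3),a.min().round(4),a.max().round(4),b.min().round(4),b.max().round(4),'mid',((a.max()+b.min())/2).round(4)) if len(a)>2 and len(b)>2 else 0
cv2.imwrite('pics/s7c.png',cv2.resize(p[130:230,260:380,::-1],(720,600)))
E
python3 g2.py
```

```text
t 18.35 q [  22.3834   -6.0959  -25.8492   70.2028    0.0019 -158.6785] pos [0.4218 0.1737 0.0071] rot [-179.9823   -0.0401    1.0619] F [ 0.0459 -0.0518 -1.1822] op 0.054168474915363946 g 74.56271052360535
turn [-0.0176 -0.0402 -0.2381] shift before [-0.0003  0.001   0.0056] shift after turn [-0.0003  0.001   0.0056]
top bank 819 ((481.27569580078125, 172.73512268066406), (107.47538757324219, 57.47918701171875), 5.254421234130859) [0.0171 0.0204 0.0236] [0.0017 0.0195]
    0.45 0.145 0.1944 0.1697
    0.47 0.1466 0.2004 0.1735
    0.49 0.1473 0.201 0.1741
    0.51 0.1478 0.2018 0.1748
    0.53 0.1484 0.202 0.1752
   rail 0.575 0.1345 0.1549 0.1973 0.2188 mid 0.1761
   rail 0.595 0.1371 0.1556 0.1977 0.2188 mid 0.1767
   rail 0.615 0.1375 0.156 0.1978 0.22 mid 0.1769
   rail 0.635 0.1381 0.1568 0.1992 0.2203 mid 0.178
scene bank 347 ((484.7724304199219, 167.8595733642578), (71.39532470703125, 108.06611633300781), 89.9243392944336) [0.0152 0.0216 0.0262] [-0.0328  0.0374]
    0.45 0.1424 0.2002 0.1713
    0.47 0.1425 0.2 0.1713
    0.49 0.1426 0.1992 0.1709
    0.51 0.144 0.2016 0.1728
    0.53 0.1429 0.1988 0.1709
   rail 0.575 0.1309 0.1546 0.1932 0.2157 mid 0.1739
   rail 0.595 0.1309 0.1556 0.193 0.2178 mid 0.1743
   rail 0.615 0.1337 0.1556 0.1952 0.218 mid 0.1754
   rail 0.635 0.133 0.1542 0.1959 0.2164 mid 0.175
```

Call:
{"api": "servo_tool", "payload": {"moves": [[[0,0,-0.3],[0,0,0.003],50],[[0,0,0],[0,0,0.0015],50],[[0,0,0],[0.015,0,0],50],[[0,0,0],[0.015,0,0],50],[[0,0,0],[0.008,0,0],50],[[0,0,0],[0.008,0,0],50],[[0,0,0],[0.008,0,0],50],[[0,0,0],[0,0,0],50]]}}

```text
time: 19.25
ee_pos: [0.4763, 0.1747, 0.0018]
tcp_rot: [-180.0, -0.0, 1.3]
wrist_force: [0.7, -0.3, -0.9]
opening: 0.0541
grasp_force: 74.7
```

Entering with no force; continuing.

Call:
{"api": "servo_tool", "payload": {"moves": [[[0,0,0],[0.008,0,0],50],[[0,0,0],[0.008,0,0],50],[[0,0,0],[0.008,0,0],50],[[0,0,0],[0.008,0,0],50],[[0,0,0],[0.008,0,0],50],[[0,0,0],[0.008,0,0],50],[[0,0,0],[0,0,0],50]]}}

```text
time: 19.95
ee_pos: [0.5246, 0.1758, 0.0017]
tcp_rot: [-180.0, -0.0, 1.3]
wrist_force: [0.6, 0.1, -1.0]
opening: 0.0542
grasp_force: 74.7
```

Call:
{"api": "servo_tool", "payload": {"moves": [[[0,0,0],[0.004,0,0],50],[[0,0,0],[0.004,0,0],50],[[0,0,0],[0.003,0,0],50],[[0,0,0],[0,0,0],50]]}}

```text
time: 20.35
ee_pos: [0.5349, 0.1761, 0.0018]
tcp_rot: [-180.0, -0.0, 1.4]
wrist_force: [-0.7, -0.1, -2.3]
opening: 0.0539
grasp_force: 74.7
```

Call:
{"api": "servo_tool", "payload": {"moves": [[[0,0,0],[0.002,0,0],50],[[0,0,0],[0.002,0,0],50],[[0,0,0],[0,0,0],50]]}}

```text
time: 20.65
ee_pos: [0.5387, 0.1762, 0.0018]
tcp_rot: [-180.0, -0.0, 1.4]
wrist_force: [0.1, -0.1, -0.9]
opening: 0.0537
grasp_force: 74.7
```

Call:
{"api": "servo_tool", "payload": {"moves": [[[0,0,0],[0.002,0,0],50],[[0,0,0],[0,0,0],50]]}}

```text
time: 20.85
ee_pos: [0.5407, 0.1762, 0.0019]
tcp_rot: [-180.0, -0.0, 1.4]
wrist_force: [0.3, 0.6, -1.7]
opening: 0.0542
grasp_force: 74.7
```

Call:
{"api": "servo_tool", "payload": {"moves": [[[0,0,0],[0.002,0,0],50],[[0,0,0],[0,0,0],50]]}}

```text
time: 21.05
ee_pos: [0.5427, 0.1763, 0.0018]
tcp_rot: [-180.0, -0.0, 1.4]
wrist_force: [0.5, -0.2, -0.7]
opening: 0.0538
grasp_force: 74.7
```

Call:
{"api": "servo_tool", "payload": {"moves": [[[0,0,0],[0.002,0,0],50],[[0,0,0],[0,0,0],50]]}}

```text
time: 21.25
ee_pos: [0.5433, 0.1763, 0.0015]
tcp_rot: [-180.0, 0.2, 1.4]
wrist_force: [-7.7, 1.2, 0.9]
opening: 0.054
grasp_force: 74.9
```

Call:
{"api": "servo_tool", "payload": {"moves": [[[0,0,0],[0.001,0,0.001],50],[[0,0,0],[0,0,0],50]]}}

```text
time: 21.45
ee_pos: [0.5433, 0.1763, 0.0014]
tcp_rot: [-180.0, 0.2, 1.4]
wrist_force: [-15.4, -0.5, 11.7]
opening: 0.0538
grasp_force: 76.2
```

```bash
cat > g3.py <<'E'
from h import *
to([.5415,.1757,.1])
p,d=look('top'); C=cloud('top',d); lum=p.max(-1)
m=(C[...,0]>.45)&(C[...,0]<.66)&(abs(C[...,1]-.176)<.03)&(C[...,2]<.022)&(C[...,2]>.008)&(lum<90)
P=C[m]; print(m.sum(),P.min(0),P.max(0))
if len(P): print(cv2.minAreaRect((P[:,:2]*1000).astype(np.float32)),'z rear/front',np.median(P[P[:,0]<.565][:,2]),np.median(P[P[:,0]>.58][:,2]))
cv2.imwrite('pics/t8c.png',cv2.resize(p[140:270,140:300,::-1],(736,598)))
p,d=look('scene'); cv2.imwrite('pics/s8c.png',cv2.resize(p[130:260,250:410,::-1],(736,598)))
E
python3 g3.py
```

```text
t 21.45 q [  17.9344    9.9996   -9.9454   70.2873    0.091  -163.4396] pos [0.5433 0.1763 0.0014] rot [-179.979     0.2486    1.3738] F [-15.3641  -0.4829  11.6598] op 0.05381881014688351 g 76.18496417999268
shift [-0.0023  0.0005 -0.0986]
424 [0.5588 0.1475 0.0092] [0.6563 0.1994 0.021 ]
((607.0733032226562, 174.6199188232422), (104.55963897705078, 39.96323013305664), 10.426878929138184) z rear/front 0.014521602825864923 0.01511526167166477
```

Call:
{"api": "servo_tool", "payload": {"moves": [[[0,0,0],[0,0,0],82],[[0,0,0],[0,0,0],82],[[0,0,0],[0,0,0],82],[[0,0,0],[0,0,-0.02],82],[[0,0,0],[0,0,-0.04],82],[[0,0,0],[-0.02,0,-0.045],82],[[0,0,0],[-0.045,0,-0.02],82],[[0,0,0],[-0.045,0,0],82],[[0,0,0],[-0.045,0,0],82],[[0,0,0],[-0.03,0,0],82],[[0,0,0],[0,0,0],82]]}}

```text
time: 22.65
ee_pos: [0.3583, 0.1718, 0.1265]
tcp_rot: [-180.0, -0.1, 1.4]
wrist_force: [0.4, -0.3, 0.2]
opening: 0.07
grasp_force: 0.0
```

```bash
python3 g3.py
```

```text
t 22.65 q [  25.6127  -17.0521  -21.6784   85.2974    0.0117 -155.8197] pos [0.3583 0.1718 0.1265] rot [-179.9581   -0.0648    1.4324] F [ 0.4455 -0.2809  0.1975] op 0.06999660982617467 g 0.0
shift [0.1832 0.0007 0.0267]
883 [0.5275 0.147  0.0085] [0.6564 0.202  0.0211]
((592.14208984375, 175.0900115966797), (128.614501953125, 54.8316650390625), 0.8305101990699768) z rear/front 0.015004014927792153 0.014969823712379478
```

View pics/t8c.png

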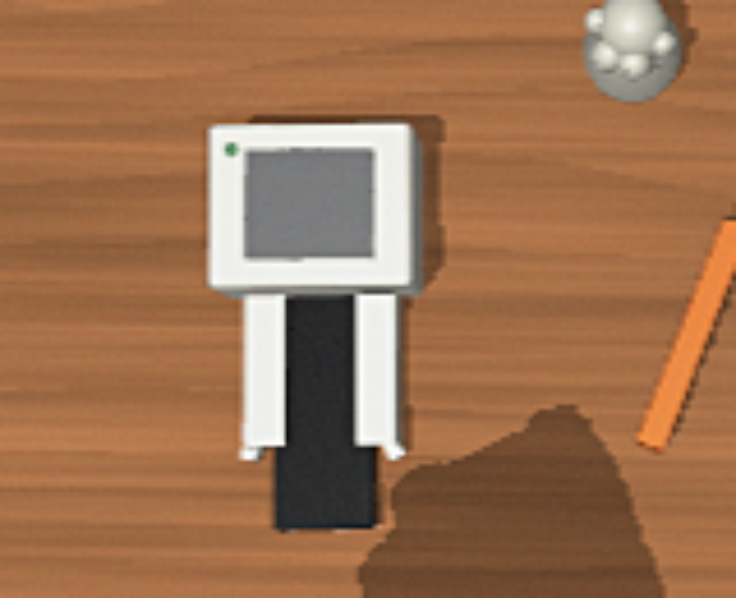

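View pics/s8c.png

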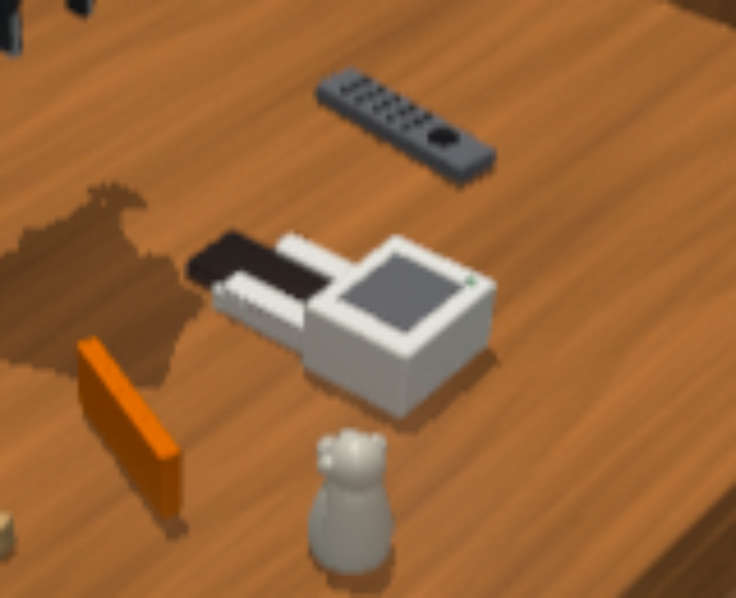

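The bank sits flat in the slot against the back block. Its rear end stands about 38–40 mm out of the mouth, and the nearby objects are undisturbed. I'm handing in.

```bash
python3 -c "
from workcell import *
print(job_done())"
```

```text
the job is handed in; nothing more can be done
None
```

The power bank was laid flat on the bare table and released, then regripped by its narrow sides and slid into the dock until it met the back; the job was handed in at about 23 s, with the arm clear and the last pictures showing the bank home.

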